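# Gel cassette from the clamp bed to the tilted pouring stand

### The arm

A 7-joint arm with a two-finger parallel gripper is mounted at the origin on the work surface. World frame = base frame: x ahead of the robot, y to its left, z up, the work surface at z = 0. Lengths are in m, angles in rad, forces in N, time in s.
With the tool pointing down it reaches from about 0.425 to 0.875 m from the base axis. Payload 4.7 kg.
Tool frame: the origin (TCP) lies midway between the tips of the shut fingers; the grasp point (between the pads) lies 19 mm behind it; z points along the fingers, y is the direction in which the jaws open and shut (so a half turn about z gives the same grasp; the last joint's range is limited). The gripper opens to 87 mm and grips with 3 to 60 N. Pads are 19 mm wide; open, the fingers measure 117 mm over their backs; the gripper's body (75 mm by 190 mm) begins 51 mm behind the grasp point.
Start: joints at [1.242, 0.321, -0.07, 1.45, 0.023, 1.371, -0.057], TCP at [0.218, -0.612, 0.2] pointing down, gripper open.
Joint ranges: [-2.86, 2.86], [-0.3, 2.09], [-1.38, 1.24], [0.06, 2.45], [-1.56, 4.7], [0.09, 2.05], [-2.69, 2.69]. Speed limits (rad/s): [2.57, 2.57, 3.14, 3.14, 3.14, 3.14, 3.14].

### API

Orientations are given as a rotation vector (axis times angle).
In Python, from bench import get_state, eyes, job gives the robot as it stands. The module is installed in compiled form; this text tells all that it offers.
- The arm moves only by the shell command python3 -m jog 'ROWS' [FORCE]. ROWS is JSON, a list that holds one entry, the list of rows, each a list of 5 numbers: the opening, from 0 (shut) to 1 (fully open), then the shift along the tool's x, y, z in units of 40 mm (1.0 is 40 mm), then the turn about the tool's z in units of 5 degrees (1.0 is 5 degrees). In form: [[[jaw, dx, dy, dz, turn], ...]]. A call has 1 to 10 rows; each row shifts and turns the commanded pose from where the row before left it, along the tool's axes as they then stand; what a row does not reach is not made up. A row lasts 1/8 s, in which the tool goes at most 62.5 mm and 10.7 degrees, less where a joint would pass 70% of its speed; a pose out of reach is approached as far as the arm can. A call is refused whole if a number of a shift passes 1 or a number of a turn 1, either way. A call with a gripper value outside its range is refused whole. The fingers move at their own pace and stop on an object; FORCE is the grip in N (left out, the last holds). Time passes only in rows, so rows that do not move let the fingers close. It gives the time, the measured TCP pose, the force and the opening at its end, in the units of the state.
- get_state(): the state, without advancing time (a new reading comes with each control period).
- eyes.get_image(name): name is "scene" or "top" or "wrist"; returns (picture, depth): 480x640x3 uint8, red, green, blue; 480x640 float32, m along the optical axis (not along the pixel's ray), 0 where there is no reading.
- eyes.camera_params(name): a dict with "camera_matrix" (3x3 intrinsics, pixels), "pose" (4x4, takes a point from camera to world coordinates); the wrist camera has in their place "mount" (4x4, takes a point from camera to tool coordinates, whose origin is the TCP and whose axes are the flange's). Camera axes: x right, y down, z forward; pixel columns grow to the right and rows downward; lengths in m; the calibration is good to about 2 mm. The wrist camera is an equidistant fisheye: a pixel r from the principal point sees the ray r / f radians off the axis. A picture is of the moment at which its call begins: read the wrist's pose just before it. camera_params takes no time and is no camera call.
- job.close_job(): hands the job in, once; it reports no verdict.
The state is a dict: "time": time; "joint_positions": joint angles; "qd": joint speeds; "joint_torque": joint torques, N m; "position": TCP position; "tool_rot": TCP orientation; "ft_force": force on the tool from outside, world axes, zero at the start; "torque": the same for the moment, N m; "grip_width": opening from 0.0 (shut) to 1.0 (fully open).
Only numpy, scipy, OpenCV 4.12 (cv2) and the standard library are available. Lean on these libraries where they do the work, as an engineer would, in place of code of your own. Each camera call takes 0.05 s, during which the arm holds its last target. There are 200 camera calls.

### The job

The glass gel cassette lies clamped on the assembly bed. Lift the hinged clamp bar well up, slide the cassette forwards along the bed until it is fully clear of the bar, then set it gently on the tilted pouring stand: flat on the middle of the deck, notched end uphill, its foot square and fully home against the cleat. Do not drop the glass, press it hard or let it skid down against the cleat, and leave the bottle, beaker and tip box where they are.

Things in the scene. Friction and masses are not known exactly. Their poses are not given: they have to be found in the camera images.
- bed: Assembly bed, fixed: dark base board 230 x 170 x 12 mm with a raised narrow plinth: bed x -100 to +98 mm, 44 wide, rubber top 38 mm above the bench (the cassette overhangs it 10 mm each side). Rear stop: face at x +98, top 46 mm high. Origin: centre of the underside; +x to the rear stop, -x the open front end, roughly towards the robot; +y the bar's hinge side. Left or right, yaw within 0.3 rad
- clamp_bar (a joint): Angle of the hinged clamp bar (rad): 0 = down across the cassette, 1.2 = fully up (end stop). Steel bar 18 mm wide, 8 thick, 136 long, running across the bed at bed x +62 mm, rubber pad beneath. Friction hinge: it stays where it is left; about 3 N at the knob lift it
- clamp_hinge (a point): On the hinge axis of the clamp bar (bed x +62, y +58, z 52 mm). The axis lies along bed x
- clamp_knob (a point): Centre of the black ball knob (22 mm diameter) on top of the bar's free end: 122 mm from the hinge axis along the bar (towards bed -y), 20 mm above the bar's mid-plane, 72 mm above the bench when down. On lifting it swings up and over towards bed +y
- cassette: Gel cassette, one rigid glass sandwich 112 x 64 x 8 mm (x, y, z), about 0.12 kg. Origin: centre of its underside, z up. +x is the head, where the upper plate has a notch 48 mm wide, 14 deep; -x the plain foot. It starts flat on the plinth (underside 38 mm above the bench), head 2 to 14 mm off the rear stop. Grip it across its 64 mm width
- foot (a point): Midpoint of the foot's lower edge on the cassette (cassette x = -56 mm, underside)
- head (a point): Midpoint of the head's lower edge on the cassette (cassette x = +56 mm, underside)
- stand: Pouring stand, fixed: white base (x -110 to +130, 140 mm wide, 12 high) with a tilting deck that rises towards +x (roughly away from the robot). Origin on the bench, z up. Two slotted side arms (47 mm either side of the middle, leaning from stand x +110 at the base to +45 at their top, 133 mm high) flank the deck's upper end. Yaw within 0.3 rad
- deck (a joint): Slope of the deck (rad above level), set between 0.42 and 0.54 and clamped there by stiff screws. Tilt axis across the deck's foot at stand x -85, height 40 mm. The deck is smooth: glass let go on it slides downhill until the cleat stops it. The cassette overhangs the deck 10 mm each side, with free space below for fingers
- cleat_rail: Slotted rail let flush into the deck's middle line. Origin on the deck's face near its foot; axes are the deck's: +x uphill, y across, +z square out of it. On it sits the cleat (64 mm wide across, 9 high, 12 thick), clamped so that its uphill face lies somewhere 0 to 25 mm uphill of this origin: the place is not measured, so feel for it (or look). Deck face: 44 mm wide, up to x +163 mm
- reagent_bottle: Bystander: glass bottle with red cap, 68 mm diameter, 160 mm high; origin at the centre of its foot
- beaker: Bystander: glass beaker, 72 mm diameter, 95 mm high; origin at the centre of its foot
- tip_box: Bystander: closed pipette-tip box 82 x 118 x 63 mm; origin at the centre of its underside
Not all that is in view belongs to the job. There is more than one size of the cassette; the one meant has the size given above.

How it is judged:
On the way, in this order (a step that is already met when the one before it is completed fails the run):
1. the clamp bar is lifted to at least 0.7 rad while the cassette still lies in its place (moved under 15 mm) (value of joint clamp_bar above 0.7 rad and distance of cassette from where it was at the start of the episode below 0.015 m), for 0.2 s.
2. the cassette has been slid forwards on the bed, its head clear of the raised bar (head at bed x under 50 mm), underside still within 12 mm of the plinth (value of joint clamp_bar above 0.5 rad and x of head in the frame of bed between -0.1 and 0.05 m and y of cassette in the frame of bed between -0.03 and 0.03 m and z of cassette in the frame of bed below 0.05 m), for 0.2 s.
At the end, for the whole second after the job is handed in: The cassette lies at rest on the stand's deck, released: flat on it (faces parallel within 2 degrees, foot's lower edge within 2 mm of the deck), notched head uphill, its foot touching the cleat on the rail and square to it within 3 degrees, within 10 mm of the deck's middle line (contact force between cassette and cleat_rail above 0.05 N and x of foot in the frame of cleat_rail between -0.003 and 0.03 m and y of foot in the frame of cleat_rail between -0.01 and 0.01 m and z of foot in the frame of cleat_rail between -0.002 and 0.002 m and angle between the z axis of cassette and the z axis of cleat_rail, either way round below 0.035 rad and angle between the x axis of cassette and the x axis of cleat_rail, either way round below 0.05 rad and linear speed of cassette below 0.01 m/s and angular speed of cassette below 0.1 rad/s).
It fails at once if the cassette is pressed hard on the stand (contact force over 60 N) (contact force between cassette and stand above 60 N).
It fails at once if the cassette falls onto the deck or skids down it (faster than 0.18 m/s within 4 mm of the deck's face) (horizontal distance between cassette and cleat_rail below 0.14 m and y of cassette in the frame of cleat_rail between -0.04 and 0.04 m and z of cassette in the frame of cleat_rail between -0.02 and 0.004 m and linear speed of cassette above 0.18 m/s).
It fails at once if the cassette falls off onto the bench or a base board (height (world z) of cassette below 0.025 m).
It fails at once if the bottle, beaker or tip box is pushed aside by more than 20 mm (distance of any of reagent_bottle, beaker, tip_box from where it was at the start of the episode above 0.02 m).
It also fails if it takes over 66 s, if anything falls off the work surface, if the arm or the gripper's body presses on something with over 40 N, if the wrist force passes 120 N, or if a joint passes its speed limit or range.

## Working session

There is one attempt and no reset: what is moved stays moved. The work goes in short steps, Python scripts to look and compute and a shell command to move; the robot and the scene stay as the last step left them, time stands still between calls to the robot, and variables do not carry over. Pictures are saved under pics/ and viewed, about 8 in all and at most 12, crops included, and the job is handed in when it is done.

```bash
mkdir -p pics
cat > h.py <<'E'
import numpy as np,cv2
from scipy.spatial.transform import Rotation as R
from bench import get_state,eyes,job
def shot(n,f):
    s=get_state();im,d=eyes.get_image(n);cv2.imwrite('pics/'+f+'.png',im[:,:,::-1]);np.savez('pics/'+f+'.npz',d=d,p=s['position'],r=s['tool_rot'],im=im)
    return im,d
def pts(n,d):
    c=eyes.camera_params(n);K=np.array(c['camera_matrix']);P=np.array(c['pose'])
    v,u=np.mgrid[0:480,0:640];X=np.stack([(u-K[0,2])/K[0,0]*d,(v-K[1,2])/K[1,1]*d,d],-1)
    return X@P[:3,:3].T+P[:3,3]
def plane(n,u,v,z):
    c=eyes.camera_params(n);K=np.array(c['camera_matrix']);P=np.array(c['pose'])
    r=P[:3,:3]@np.linalg.solve(K,[u,v,1]);return P[:3,3]+r*(z-P[2,3])/r[2]
E
python3 - <<'E'
from h import *
s=get_state();print(s)
for n in('scene','top'):
    shot(n,n);c=eyes.camera_params(n);print(n,np.round(c['camera_matrix'],1).tolist(),np.round(c['pose'],3).tolist())
c=eyes.camera_params('wrist');print({k:np.round(v,3).tolist() for k,v in c.items() if not isinstance(v,str)})
E
```

```text
{'time': 0.0, 'joint_positions': array([ 1.24207252,  0.32182929, -0.07007523,  1.45164702,  0.02260012,
        1.37077289, -0.0568856 ]), 'qd': array([ 1.27884720e-03,  2.65065100e-04, -9.64537081e-04,  1.54134995e-05,
        9.01611033e-04, -1.07397841e-05, -3.05697638e-04]), 'joint_torque': array([ 3.92807960e-04, -4.91283131e+01, -4.03490318e-01, -3.12524986e+01,
       -6.37465599e-02,  4.38113941e-02,  1.58076718e-04]), 'position': array([ 0.21824908, -0.6116546 ,  0.19937142]), 'tool_rot': array([-3.09374661e+00, -5.35616911e-01,  6.52669755e-04]), 'ft_force': array([-0.33518854,  0.60123696,  0.38837815]), 'torque': array([-0.00436461, -0.0182894 ,  0.01031742]), 'grip_width': 1.0052099534876937}
scene [[507.7, 0.0, 317.9], [0.0, 507.7, 246.5], [0.0, 0.0, 1.0]] [[-0.805, 0.318, -0.5, 1.259], [0.593, 0.449, -0.669, 0.903], [0.012, -0.835, -0.55, 0.828], [0.0, 0.0, 0.0, 1.0]]
top [[459.5, 0.0, 316.5], [0.0, 459.5, 243.6], [0.0, 0.0, 1.0]] [[-0.02, -0.994, 0.111, 0.491], [-1.0, 0.019, -0.007, 0.009], [0.005, -0.111, -0.994, 1.142], [0.0, 0.0, 0.0, 1.0]]
{'camera_matrix': [[371.648, 0.0, 321.491], [0.0, 371.648, 241.286], [0.0, 0.0, 1.0]], 'mount': [[0.001, -0.965, -0.262, 0.072], [1.0, 0.002, -0.0, -0.0], [0.001, -0.262, 0.965, -0.184], [0.0, 0.0, 0.0, 1.0]]}
```

View pics/top.png

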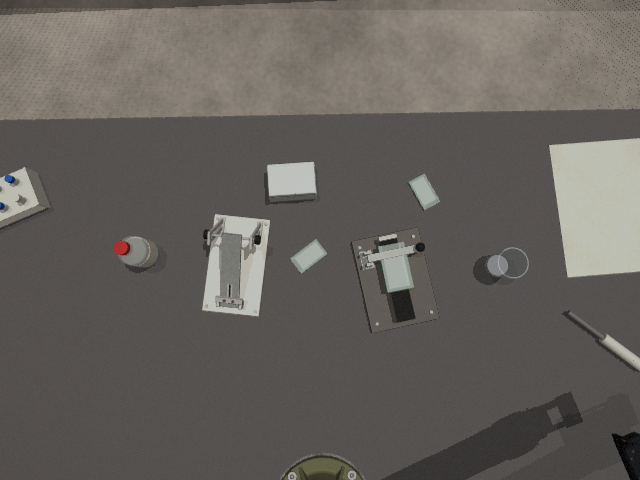

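View pics/scene.png

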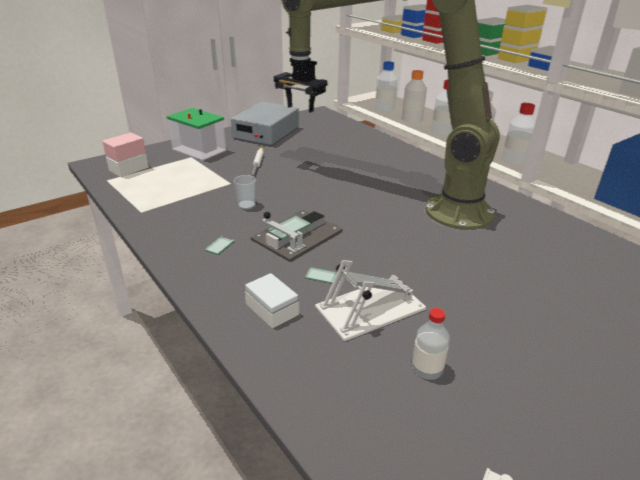

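The top view shows three glass pieces: (397,267) on the bed under the bar, and two loose, smaller ones at (309,256) and (424,191) on the bench. The one on the bed fits the description. The hinge is at (367,259), the knob at (420,247), and the stand at (236,265). I'll enlarge to confirm.

Run:
```python
from h import *
im=np.load('pics/top.npz')['im'];d=np.load('pics/top.npz')['d']
a=cv2.resize(im[205:335,345:445],None,fx=4,fy=4,interpolation=cv2.INTER_CUBIC);b=cv2.resize(im[205:335,190:290],None,fx=4,fy=4,interpolation=cv2.INTER_CUBIC)
cv2.imwrite('pics/crop.png',np.hstack([b,a])[:,:,::-1])
P=pts('top',d)
for u,v in[(397,270),(403,305),(420,247),(230,280),(232,240),(225,310),(309,256),(424,191),(392,238)]: print(u,v,P[v,u].round(3))
# minAreaRect of glass pieces, colour greenish
hsv=cv2.cvtColor(im,cv2.COLOR_RGB2HSV)
m=cv2.inRange(hsv,(70,15,90),(100,120,255))
for c in cv2.findContours(m,0,2)[0]:
    if cv2.contourArea(c)>100:print(cv2.minAreaRect(c))
```

```text
397 270 [ 0.546 -0.191  0.042]
403 305 [ 0.462 -0.203  0.036]
420 247 [ 0.596 -0.239  0.08 ]
230 280 [0.529 0.204 0.068]
232 240 [0.617 0.191 0.115]
225 310 [0.458 0.227 0.011]
309 256 [0.587 0.02  0.004]
424 191 [ 0.745 -0.273  0.007]
392 238 [ 0.623 -0.181  0.043]
```

View pics/crop.png

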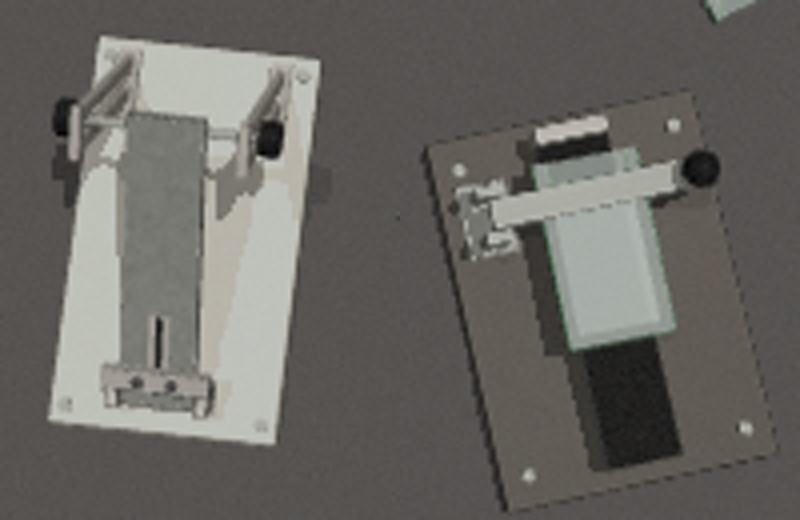

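Confirmed: the glass on the bed has its foot corners at crop (570,349) and (675,327), the head lies past the bar, and the hinge is on the left. The stand's cleat is at crop (158,385), at the lower end.

Run:
```python
from h import *
d=np.load('pics/top.npz')['d'];P=pts('top',d)
def px(x,y): 
    return (345+(x-400)/4 if x>400 else 190+x/4, 205+y/4)
def pl(x,y,z): return plane('top',*px(x,y),z)
B=np.array([pl(*c,.012) for c in[(425,147),(692,92),(776,452),(506,510)]]);print('bed',B.round(3).tolist())
print('sides',[np.linalg.norm(B[i]-B[i-1]).round(3) for i in range(4)])
o=B.mean(0);ax=(B[0]+B[1]-B[2]-B[3]);yb=np.arctan2(ax[1],ax[0]);print(o,yb)
ex=np.array([np.cos(yb),np.sin(yb)]);ey=np.array([-ex[1],ex[0]])
w=lambda x,y:o[:2]+x*ex+y*ey
print('knob',w(.062,-.064),'seen',pl(702,168,.075),'hinge',w(.062,.058))
F=np.array([pl(*c,.046) for c in[(570,349),(675,327),(637,150),(533,167)]])
for f in F: print('cas corner',f.round(3),((f[:2]-o[:2])@ex).round(3),((f[:2]-o[:2])@ey).round(3))
print('cas yaw foot',np.arctan2(*(F[2]+F[3]-F[0]-F[1])[[1,0]]), [np.linalg.norm(F[i]-F[i-1]).round(3) for i in range(4)])
S=np.array([pl(*c,.012) for c in[(100,37),(322,60),(275,445),(50,420)]]);print('stand',S.round(3).tolist(),[np.linalg.norm(S[i]-S[i-1]).round(3) for i in range(4)])
ax=(S[0]+S[1]-S[2]-S[3]);ys=np.arctan2(ax[1],ax[0]);ex=np.array([np.cos(ys),np.sin(ys)]);ey=np.array([-ex[1],ex[0]])
so=S.mean(0)[:2]-.01*ex;print('stand o',so,ys)
# deck plane by depth
mask=np.zeros((480,640),np.uint8)
pp=np.array([px(*c) for c in[(135,130),(200,130),(192,350),(128,350)]]);cv2.fillPoly(mask,[pp.astype(int)],1)
Q=P[(mask>0)&(d>0)];q=np.c_[(Q[:,:2]-so)@ex,(Q[:,:2]-so)@ey,Q[:,2]]
A=np.c_[q[:,:2],np.ones(len(q))];c=np.linalg.lstsq(A,q[:,2],rcond=None)[0]
r=q[:,2]-A@c;k=abs(r)<.006;c=np.linalg.lstsq(A[k],q[k,2],rcond=None)[0];print('deck plane',c,'slope',np.arctan(c[0]),'z at -85',c[2]-.085*c[0],k.mean(),q.min(0),q.max(0))
for n,p in(('cleat',(158,370)),('deckup',(165,116)),('cleat low',(155,400))):
    p=P[int(px(*p)[1]),int(px(*p)[0])];print(n,p.round(3),((p[:2]-so)@ex).round(3),((p[:2]-so)@ey).round(3))
s=get_state();T=R.from_rotvec(s['tool_rot']).as_matrix();print(T.round(3))
```

```text
bed [[0.62, -0.085, 0.012], [0.651, -0.252, 0.012], [0.429, -0.294, 0.012], [0.397, -0.128, 0.012]]
sides [np.float64(0.226), np.float64(0.17), np.float64(0.226), np.float64(0.168)]
[ 0.52411549 -0.18996416  0.012     ] 0.18731850477330456
knob [ 0.59694933 -0.24129867] seen [ 0.59694195 -0.24167583  0.075     ] hinge [ 0.57422988 -0.1214328 ]
cas corner [ 0.493 -0.165  0.046] -0.026 0.03
cas corner [ 0.505 -0.228  0.046] -0.026 -0.034
cas corner [ 0.611 -0.21   0.046] 0.082 -0.036
cas corner [ 0.602 -0.147  0.046] 0.085 0.028
cas yaw foot 0.1678691217707779 [np.float64(0.11), np.float64(0.064), np.float64(0.108), np.float64(0.064)]
stand [[0.695, 0.252, 0.012], [0.678, 0.114, 0.012], [0.442, 0.145, 0.012], [0.459, 0.281, 0.012]] [np.float64(0.237), np.float64(0.139), np.float64(0.238), np.float64(0.138)]
stand o [0.55859277 0.19909578] -0.1262128124595302
deck plane [ 0.5338914  -0.0111628   0.08450733] slope 0.49039170342265315 z at -85 0.03912656270963981 1.0 [-0.05979792 -0.02007642  0.04997405] [0.06693208 0.02125369 0.12389821]
cleat [0.49 0.21 0.05] -0.07 0.002
deckup [0.63  0.193 0.118] 0.072 0.003
cleat low [0.471 0.214 0.037] -0.089 0.004
[[ 0.942  0.336 -0.001]
 [ 0.336 -0.942  0.002]
 [-0.    -0.002 -1.   ]]
```

```bash
cat >> h.py <<'E'
def go(x,y,z,yaw=None):
    """print tool-frame shift (units of 40mm) to reach world x,y,z and the turn (units 5deg)"""
    s=get_state();T=R.from_rotvec(s['tool_rot']).as_matrix();ps=np.arctan2(T[1,0],T[0,0])
    Tz=np.array([[np.cos(ps),np.sin(ps),0],[np.sin(ps),-np.cos(ps),0],[0,0,-1]])
    print('t',s['time'].__round__(2),'pos',s['position'].round(4),'yaw',ps.round(4),'F',s['ft_force'].round(1),'grip',round(s['grip_width'],3),'q',s['joint_positions'].round(2))
    print('shift units',(Tz.T@(np.array([x,y,z])-s['position'])/.04).round(2),'turn', None if yaw is None else (-(yaw-ps)/np.radians(5)).round(2))
E
python3 -m jog '[[[1,0,0,0,-1],[1,0,0,0,-1],[1,0,0,0,-1],[1,0,0,0,-1],[1,0,0,0,-1],[1,0,0,0,-1],[1,0,0,0,-1],[1,0,0,0,-1],[1,0,0,0,-1],[1,0,0,0,-1]]]'
python3 -m jog '[[[1,0,0,0,-1],[1,0,0,0,-1],[1,0,0,0,-1],[1,0,0,0,-1],[1,0,0,0,-1],[1,0,0,0,-1],[1,0,0,0,0]]]'
python3 -c "
from h import *
go(.597,-.2415,.2,1.758)"
```

```text
time: 1.35
position: [0.2183, -0.6119, 0.1998]
tool_rot: [-2.576, -1.797, -0.0]
ft_force: [0.2, -1.6, -0.6]
grip_width: 1.002
time: 2.22
position: [0.2183, -0.612, 0.1999]
tool_rot: [-2.028, -2.399, -0.001]
ft_force: [0.2, -0.4, -1.2]
grip_width: 0.997
t 2.23 pos [ 0.2183 -0.612   0.1999] yaw 1.7381 F [ 0.2 -0.4 -1.2] grip 0.997 q [ 1.38  0.33 -0.25  1.45  0.08  1.38  1.3 ]
shift units [ 7.56 10.88 -0.  ] turn -0.23
```

```bash
python3 -m jog '[[[1,0.69,0.99,0,-0.23],[1,0.69,0.99,0,0],[1,0.69,0.99,0,0],[1,0.69,0.99,0,0],[1,0.69,0.99,0,0],[1,0.69,0.99,0,0],[1,0.69,0.99,0,0],[1,0.69,0.99,0,0],[1,0.69,0.99,0,0],[1,0.3,0.5,0,0]]]'
python3 -m jog '[[[1,0.3,0.4,0,0],[1,0,0,0,0]]]'
python3 -c "
from h import *
shot('wrist','w1');shot('top','t2')
go(.597,-.2415,.1,1.758)"
```

```text
time: 3.48
position: [0.5422, -0.283, 0.2004]
tool_rot: [-1.999, -2.423, -0.002]
ft_force: [-0.5, -0.5, 0.3]
grip_width: 0.997
time: 3.72
position: [0.5543, -0.2703, 0.2002]
tool_rot: [-2.0, -2.422, -0.001]
ft_force: [-0.1, -0.5, -0.0]
grip_width: 1.001
t 3.83 pos [ 0.5528 -0.273   0.2003] yaw 1.7575 F [-0.4 -0.7 -0.3] grip 1.003 q [ 0.84  0.29 -0.53  1.52  0.15  1.37  0.49]
shift units [0.57 1.23 2.51] turn -0.01
```

View pics/w1.png

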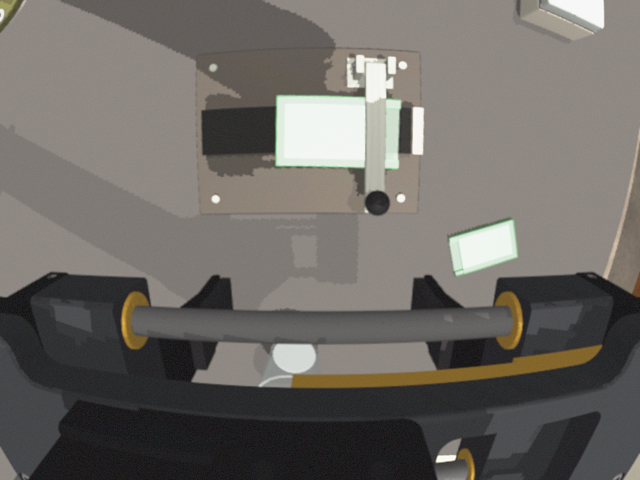

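The wrist view shows the knob at (377,203), the cassette foot corners at (277,96) and (275,167), and the head edge near x=400. I'll cross-check the positions from it.

```bash
cat >> h.py <<'E'
def wray(f,u,v,z=None,n=None,p0=None):
    g=np.load('pics/'+f+'.npz');c=eyes.camera_params('wrist');K=np.array(c['camera_matrix']);M=np.array(c['mount'])
    a=np.array([(u-K[0,2])/K[0,0],(v-K[1,2])/K[1,1]]);t=np.linalg.norm(a);d=np.r_[a/t*np.sin(t),np.cos(t)]
    T=R.from_rotvec(g['r']).as_matrix();o=T@M[:3,3]+g['p'];d=T@M[:3,:3]@d
    if n is None: n=np.array([0,0,1]);p0=np.array([0,0,z])
    return o+d*((p0-o)@n)/(d@n)
E
python3 - <<'E'
from h import *
print('knob',wray('w1',377,203,.072))
o=np.array([.52412,-.18996]);yb=.1873;ex=np.array([np.cos(yb),np.sin(yb)]);ey=np.array([-ex[1],ex[0]])
C=[]
for n,u,v,z in[('fl',277,96,.046),('fr',275,167,.046),('hr',398,168,.046),('b1',197,52,.012),('b2',421,48,.012),('b3',421,214,.012),('b4',200,213,.012)]:
    p=wray('w1',u,v,z);C.append(p);print(n,p.round(4),((p[:2]-o)@ex).round(4),((p[:2]-o)@ey).round(4))
d=C[1]-C[0];print('foot yaw',np.arctan2(d[0],-d[1]), 'long',np.arctan2(*(C[2]-C[1])[[1,0]]),'base yaw',np.arctan2(*(C[5]-C[6])[[1,0]]),np.arctan2(*(C[4]-C[3])[[1,0]]),'ctr',np.mean(C[3:],0))
E
```

```text
knob [ 0.59705426 -0.24027166  0.072     ]
fl [ 0.4932 -0.1644  0.046 ] -0.0256 0.0309
fr [ 0.5033 -0.2288  0.046 ] -0.0277 -0.0343
hr [ 0.6139 -0.2077  0.046 ] 0.085 -0.0341
b1 [ 0.396  -0.1252  0.012 ] -0.1138 0.0875
b2 [ 0.6203 -0.0801  0.012 ] 0.115 0.09
b3 [ 0.6563 -0.2498  0.012 ] 0.1187 -0.0834
b4 [ 0.4281 -0.2926  0.012 ] -0.1135 -0.083
foot yaw 0.1555095544566062 long 0.18886587218844944 base yaw 0.18551279081810731 0.19853414398825472 ctr [ 0.52517622 -0.18692605  0.012     ]
```

```bash
python3 -m jog '[[[1,0.29,0.615,0,0],[1,0.29,0.615,0,0],[1,0,0,0.9,0],[1,0,0,0.9,0],[1,0,0,0.6,0],[1,0,0,0,0],[1,0,0,0,0]]]' 15
python3 -c "
from h import *
go(.597,-.241,.056,1.758)"
```

```text
time: 4.7
position: [0.5978, -0.2412, 0.1057]
tool_rot: [2.004, 2.418, -0.0]
ft_force: [0.4, -0.7, 0.8]
grip_width: 1.0
t 4.7 pos [ 0.5978 -0.2412  0.1057] yaw 1.7575 F [ 0.4 -0.7  0.8] grip 1.0 q [ 0.75  0.42 -0.53  1.57  0.22  1.21  0.37]
shift units [ 0.01 -0.02  1.24] turn -0.01
```

```bash
python3 -m jog '[[[1,0,0,0.6,0],[1,0,0,0.6,0],[0.2,0,0,0,0],[0.1,0,0,0,0],[0.1,0,0,0,0],[0.1,0,0,0,0],[0.1,0,0,0,0],[0.1,0,0,0,0]]]' 15
python3 -c "
from h import *
go(.597,-.241,.056,1.758)"
```

```text
time: 5.7
position: [0.5976, -0.2398, 0.0565]
tool_rot: [2.003, 2.42, -0.0]
ft_force: [-0.7, -0.9, -0.4]
grip_width: 0.402
t 5.7 pos [ 0.5976 -0.2398  0.0565] yaw 1.7592 F [-0.7 -0.9 -0.4] grip 0.402 q [ 0.74  0.46 -0.52  1.61  0.25  1.13  0.35]
shift units [-0.03 -0.02  0.01] turn 0.01
```

```bash
python3 -m jog '[[[0.1,0,0,0,0],[0.1,0,0,0,0],[0.1,0,0,0,0],[0.1,0,0,0,0],[0.1,0,0,0,0]]]' 20
python3 -m jog '[[[0.1,0.065,0,-0.3,0],[0.1,0.095,0,-0.29,0],[0.1,0.125,0,-0.28,0],[0.1,0.15,0,-0.27,0]]]'
python3 -m jog '[[[0.1,0.18,0,-0.25,0],[0.1,0.2,0,-0.235,0],[0.1,0.22,0,-0.21,0],[0.1,0.245,0,-0.19,0],[0.1,0.26,0,-0.165,0],[0.1,0,0,0,0]]]'
python3 -c "
from h import *
go(.597,-.241,.056,1.758)
shot('top','t3'); d=np.load('pics/t3.npz')['d']"
```

```text
time: 6.32
position: [0.5971, -0.2401, 0.0585]
tool_rot: [-2.003, -2.42, 0.002]
ft_force: [-6.4, 1.0, 12.1]
grip_width: 0.103
time: 6.82
position: [0.5944, -0.2222, 0.1029]
tool_rot: [2.002, 2.421, 0.0]
ft_force: [-0.5, -0.3, -1.1]
grip_width: 0.101
time: 7.58
position: [0.5865, -0.1779, 0.1448]
tool_rot: [2.0, 2.422, 0.001]
ft_force: [0.5, 0.6, -0.2]
grip_width: 0.098
t 7.58 pos [ 0.5865 -0.1779  0.1448] yaw 1.7611 F [ 0.5  0.6 -0.2] grip 0.098 q [ 0.72  0.33 -0.57  1.61  0.18  1.26  0.31]
shift units [-1.6  -0.04  2.22] turn 0.04
```

Run:
```python
from h import *
shot('scene','s3')
im=np.load('pics/s3.npz')['im'];im2=np.load('pics/t3.npz')['im']
a=cv2.resize(im[170:270,220:360],(700,500),interpolation=cv2.INTER_CUBIC)
cv2.imwrite('pics/s3c.png',a[:,:,::-1])
```

```text
(no output)
```

View pics/s3c.png

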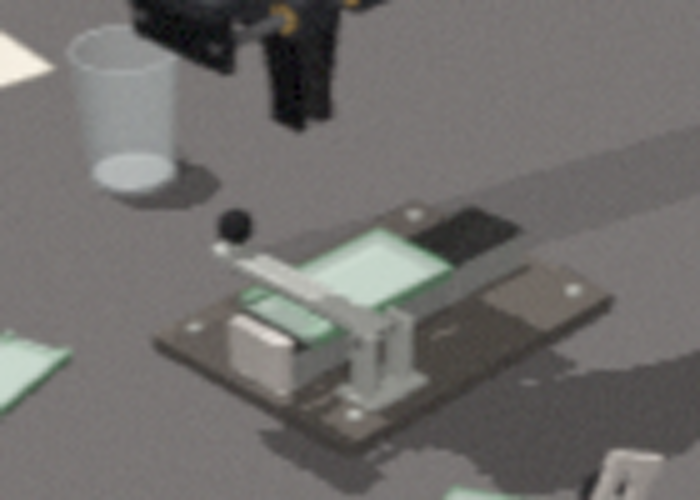

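The fingers slid off the top of the ball, and the bar is still down. I'll regrip slightly below the ball's centre.

```bash
python3 -m jog '[[[1,-0.8,0,0,0],[1,-0.8,-0.03,0,0],[1,0,0,0,0],[1,0,0,0,0],[1,0,0,0,0],[1,0,0,0,0]]]'
python3 -c "
from h import *
go(.597,-.241,.049,1.758)"
```

```text
time: 8.43
position: [0.597, -0.2414, 0.1442]
tool_rot: [2.001, 2.422, 0.0]
ft_force: [0.1, 0.4, 0.7]
grip_width: 0.699
t 8.43 pos [ 0.597  -0.2414  0.1442] yaw 1.7606 F [0.1 0.4 0.7] grip 0.699 q [ 0.76  0.39 -0.54  1.53  0.2   1.28  0.39]
shift units [0.01 0.   2.38] turn 0.03
```

```bash
python3 -m jog '[[[0.7,0,0,0.9,0],[0.7,0,0,0.9,0],[0.7,0,0,0.58,0],[0.2,0,0,0,0],[0.2,0,0,0,0],[0.2,0,0,0,0],[0.2,0,0,0,0],[0.2,0,0,0,0],[0.2,0,0,0,0]]]' 20
python3 -c "
from h import *
go(.597,-.241,.049,1.758)"
```

```text
time: 9.55
position: [0.5974, -0.2426, 0.0495]
tool_rot: [2.002, 2.419, 0.0]
ft_force: [-0.2, 0.8, 2.1]
grip_width: 0.234
t 9.55 pos [ 0.5974 -0.2426  0.0495] yaw 1.759 F [-0.2  0.8  2.1] grip 0.234 q [ 0.75  0.47 -0.51  1.62  0.25  1.12  0.36]
shift units [ 0.04 -0.    0.01] turn 0.01
```

```bash
python3 -m jog '[[[0.15,0,0,0,0],[0.15,0.065,0,-0.3,0],[0.15,0.095,0,-0.29,0],[0.15,0,0,0,0]]]'
python3 -c "
from h import *
go(.597,-.241,.049,1.758)"
```

```text
time: 10.05
position: [0.596, -0.2357, 0.0739]
tool_rot: [2.001, 2.42, 0.0]
ft_force: [1.8, -0.6, -0.0]
grip_width: 0.226
t 10.05 pos [ 0.596  -0.2357  0.0739] yaw 1.7598 F [ 1.8 -0.6 -0. ] grip 0.226 q [ 0.75  0.44 -0.52  1.61  0.23  1.16  0.36]
shift units [-0.14 -0.    0.62] turn 0.02
```

```bash
python3 -m jog '[[[0.15,0.125,0,-0.28,0],[0.15,0.15,0,-0.27,0],[0.15,0.18,0,-0.25,0],[0.15,0.2,0,-0.235,0],[0.15,0.22,0,-0.21,0],[0.15,0.245,0,-0.19,0],[0.15,0.26,0,-0.165,0],[0.15,0,0,0,0],[0.15,0,0,0,0]]]'
python3 -c "
from h import *
go(.597,-.241,.049,1.758)
shot('scene','s4');im=np.load('pics/s4.npz')['im']
a=cv2.resize(im[150:270,220:360],(560,480),interpolation=cv2.INTER_CUBIC)
cv2.imwrite('pics/s4c.png',a[:,:,::-1])"
```

```text
time: 11.18
position: [0.5857, -0.1825, 0.1375]
tool_rot: [2.002, 2.419, -0.0]
ft_force: [2.9, -1.6, 4.2]
grip_width: 0.214
t 11.18 pos [ 0.5857 -0.1825  0.1375] yaw 1.7588 F [ 2.9 -1.6  4.2] grip 0.214 q [ 0.72  0.33 -0.57  1.61  0.19  1.25  0.31]
shift units [-1.49  0.    2.21] turn 0.01
```

View pics/s4c.png

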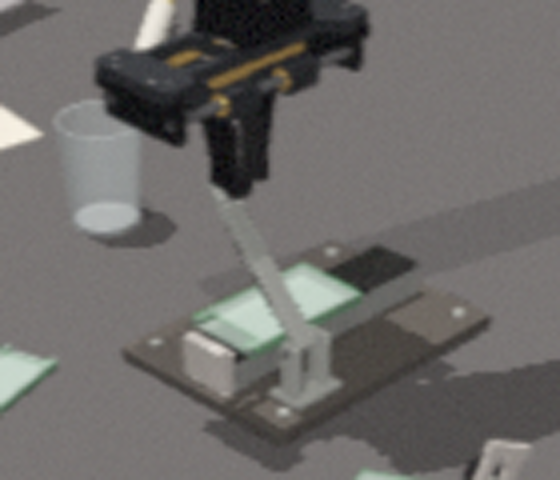

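The scene crop shows the bar well up (about 0.85 rad), the knob still in the fingers, and the cassette in place. I'll release it and go for the cassette.

```bash
python3 -m jog '[[[1,0,0,0,0],[1,0,0,0,0],[1,0,0,0,0],[1,0,0,0,0],[1,0,0,0,0],[1,0,0,-1,0],[1,0,0,-1,0],[1,0,0,0,1],[1,0,0,0,1],[1,0,0,0,1]]]'
python3 -m jog '[[[1,0,0,0,1],[1,0,0,0,1],[1,0,0,0,1],[1,0,0,0,1],[1,0,0,0,1],[1,0,0,0,1],[1,0,0,0,1],[1,0,0,0,1],[1,0,0,0,1],[1,0,0,0,1]]]'
python3 -m jog '[[[1,0,0,0,1],[1,0,0,0,1],[1,0,0,0,1],[1,0,0,0,1],[1,0,0,0,1],[1,0,0,0,0.1],[1,0,0,0,0]]]'
python3 -c "
from h import *
go(.522,-.192,.12,.18)"
```

```text
time: 12.48
position: [0.5852, -0.1819, 0.2165]
tool_rot: [-2.305, -2.135, 0.0]
ft_force: [-0.1, 0.0, -0.1]
grip_width: 0.996
time: 13.72
position: [0.5852, -0.1818, 0.2164]
tool_rot: [-2.991, -0.961, 0.0]
ft_force: [-0.2, 0.1, 0.6]
grip_width: 0.999
time: 14.6
position: [0.5853, -0.1818, 0.2164]
tool_rot: [3.129, 0.284, -0.0]
ft_force: [0.3, -0.2, 1.0]
grip_width: 0.999
t 14.6 pos [ 0.5853 -0.1818  0.2164] yaw 0.181 F [ 0.3 -0.2  1. ] grip 0.999 q [ 0.58  0.26 -0.38  1.51  0.1   1.39 -1.2 ]
shift units [-1.6  -0.03  2.41] turn 0.01
```

```bash
python3 -m jog '[[[1,-0.8,0,0,0],[1,-0.8,-0.03,0,0],[1,0,0,0.9,0],[1,0,0,0.9,0],[1,0,0,0.9,0],[1,0,0,0.9,0],[1,0,0,0.6,0],[1,0,0,0,0]]]'
python3 -c "
from h import *
go(.522,-.192,.025,.18)"
```

```text
time: 15.6
position: [0.5204, -0.1915, 0.0466]
tool_rot: [-3.127, -0.283, 0.006]
ft_force: [0.1, 0.0, -0.6]
grip_width: 0.998
t 15.6 pos [ 0.5204 -0.1915  0.0466] yaw 0.1806 F [ 0.1  0.  -0.6] grip 0.998 q [ 0.62  0.27 -0.36  1.85  0.11  1.04 -1.17]
shift units [0.04 0.02 0.54] turn 0.01
```

```bash
python3 -m jog '[[[1,0.04,0,0.52,0],[0.9,0,0,0,0],[0.6,0,0,0,0],[0.6,0,0,0,0],[0.6,0,0,0,0],[0.6,0,0,0,0],[0.6,0,0,0,0]]]' 15
python3 -c "
from h import *
go(.522,-.192,.025,.18)"
```

```text
time: 16.48
position: [0.5237, -0.1919, 0.0278]
tool_rot: [3.129, 0.282, 0.0]
ft_force: [0.0, 0.4, -0.1]
grip_width: 0.61
t 16.48 pos [ 0.5237 -0.1919  0.0278] yaw 0.1796 F [ 0.   0.4 -0.1] grip 0.61 q [ 0.62  0.3  -0.36  1.86  0.12  1.   -1.19]
shift units [-0.04 -0.01  0.07] turn -0.0
```

```bash
python3 -c "
from h import *
shot('wrist','w5');shot('scene','s5');a=np.load('pics/s5.npz')['im'][130:270,220:360]
a=cv2.resize(a,(480,480),interpolation=cv2.INTER_CUBIC);b=np.load('pics/w5.npz')['im'][0:300,170:490]
b=cv2.resize(b,(320,300));b=np.vstack([b,np.zeros((180,320,3),np.uint8)])
cv2.imwrite('pics/s5c.png',np.hstack([a,b])[:,:,::-1])"
```

```text
(no output)
```

View pics/s5c.png

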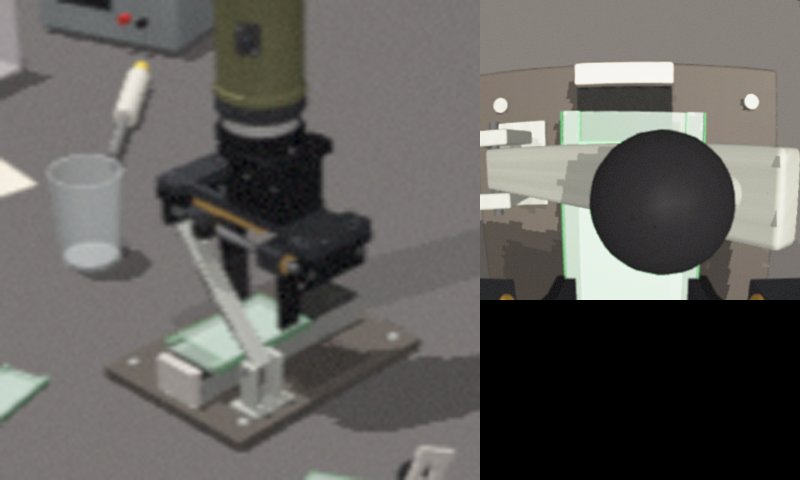

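Run:
```python
from h import *
c=eyes.camera_params('scene');K=np.array(c['camera_matrix']);P=np.linalg.inv(c['pose'])
s=get_state();T=R.from_rotvec(s['tool_rot']).as_matrix()
for y in(-.026,-.035,.0,-.0435):
  for z in(0,-.01,-.019):
    p=P[:3,:3]@(s['position']+T@[0,y,z])+P[:3,3];q=K@p;q=q[:2]/q[2];print(y,z,q.round(1),((q-[220,130])*480/140).round(0))
c2=eyes.camera_params('wrist')
d=np.load('pics/w5.npz')['d'];print('wrist depth fingers & glass',d[285,250],d[285,398],d[285,325],d[270,265])
d=np.load('pics/s5.npz')['d'];X=pts('scene',d)
for u,v in[(304,222),(303,218),(304,224),(305,226),(308,222),(298,220)]:print(u,v,X[v,u].round(4))
```

```text
-0.026 0 [302.3 230.5] [282. 345.]
-0.026 -0.01 [302.3 227.7] [282. 335.]
-0.026 -0.019 [302.3 225.1] [282. 326.]
-0.035 0 [304.4 231.6] [289. 348.]
-0.035 -0.01 [304.4 228.8] [289. 339.]
-0.035 -0.019 [304.4 226.2] [289. 330.]
0.0 0 [296.2 227.4] [261. 334.]
0.0 -0.01 [296.2 224.5] [261. 324.]
0.0 -0.019 [296.1 222. ] [261. 315.]
-0.0435 0 [306.5 232.7] [296. 352.]
-0.0435 -0.01 [306.4 229.8] [296. 342.]
-0.0435 -0.019 [306.4 227.2] [296. 333.]
wrist depth fingers & glass 0.16025451 0.16011946 0.17732903 0.1761744
304 222 [ 0.5182 -0.1583  0.0609]
303 218 [ 0.5249 -0.1538  0.0789]
304 224 [ 0.519  -0.1572  0.0548]
305 226 [ 0.5103 -0.1645  0.0413]
308 222 [ 0.4905 -0.1769  0.0425]
298 220 [ 0.5129 -0.1976  0.0471]
```

The fingertips really end about 19 mm above the nominal TCP, so they closed on top of the glass edges (tip z about 0.047). I'll open and go about 13 mm lower, which still clears the base board.

```bash
python3 -m jog '[[[1,0,0,0,0],[1,0,0,0,0],[1,0,0,0,0],[1,0,0,0.33,0],[1,0,0,0,0]]]' 15
python3 -c "
from h import *
go(.522,-.192,.0145,.18)"
python3 -m jog '[[[0.6,0,0,0,0],[0.6,0,0,0,0],[0.6,0,0,0,0],[0.6,0,0,0,0],[0.6,0,0,0,0]]]' 15
python3 -c "
from h import *
go(.522,-.192,.0145,.18)"
```

```text
time: 17.2
position: [0.5223, -0.1915, 0.0128]
tool_rot: [-3.128, -0.282, 0.004]
ft_force: [-0.6, -1.0, -0.5]
grip_width: 0.982
t 17.2 pos [ 0.5223 -0.1915  0.0128] yaw 0.1796 F [-0.6 -1.  -0.5] grip 0.982 q [ 0.62  0.32 -0.36  1.87  0.13  0.98 -1.19]
shift units [-0.01  0.01 -0.04] turn -0.0
time: 17.82
position: [0.5239, -0.192, 0.0147]
tool_rot: [3.129, 0.282, 0.001]
ft_force: [0.3, -0.4, 0.1]
grip_width: 0.735
t 17.82 pos [ 0.5239 -0.192   0.0147] yaw 0.1796 F [ 0.3 -0.4  0.1] grip 0.735 q [ 0.62  0.32 -0.36  1.87  0.13  0.98 -1.19]
shift units [-0.05 -0.01  0.  ] turn -0.0
```

```bash
python3 -m jog '[[[0.6,0,0,-0.04,0],[0.6,-0.24,0,0,0],[0.6,-0.24,0,0,0],[0.6,-0.24,0,0,0],[0.6,-0.24,0,0,0],[0.6,-0.24,0,0,0],[0.6,-0.24,0,0,0],[0.6,0,0,0,0],[0.6,0,0,0.03,0],[0.6,0,0,0,0]]]'
python3 -c "
from h import *
go(.522,-.192,.0145,.18)
shot('scene','s6');a=np.load('pics/s6.npz')['im'][130:270,220:380]
d=np.load('pics/s6.npz')['d']
cv2.imwrite('pics/s6c.png',cv2.resize(a,(640,560),interpolation=cv2.INTER_CUBIC)[:,:,::-1])"
```

```text
time: 19.08
position: [0.4674, -0.202, 0.0148]
tool_rot: [-3.129, -0.282, -0.0]
ft_force: [0.3, 0.7, -0.8]
grip_width: 0.728
t 19.07 pos [ 0.4674 -0.202   0.0148] yaw 0.1801 F [ 0.3  0.7 -0.8] grip 0.728 q [ 0.68  0.22 -0.35  1.99  0.09  0.95 -1.11]
shift units [ 1.39 -0.    0.01] turn 0.0
```

View pics/s6c.png

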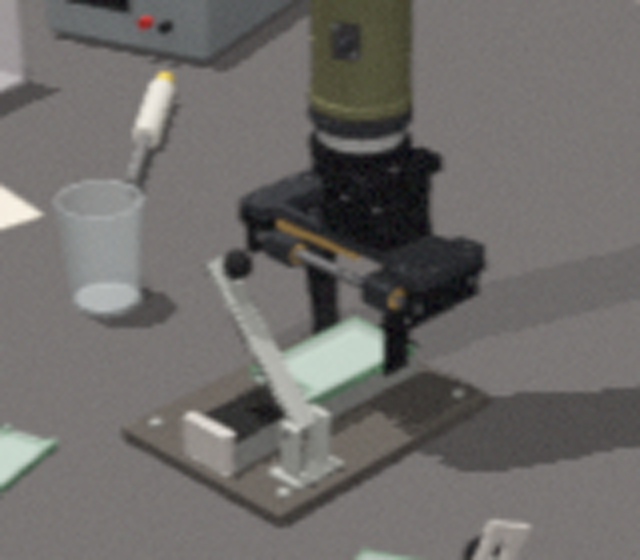

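The scene crop shows the cassette slid forward of the bar, its head clear, and still flat on the plinth. I'll regrip near its middle, and locate the cleat from the saved top view.

```bash
python3 -m jog '[[[1,0,0,0,0],[1,0,0,0,0],[1,0,0,0,0],[1,0.3,0,0,0],[1,0.275,0,0,0],[0.9,0,0,0,0],[0.6,0,0,0,0],[0.6,0,0,0,0],[0.6,0,0,0,0]]]' 12
python3 - <<'E'
from h import *
go(.4674+.0226,-.198,.0145,.18)
so=np.array([.55859,.1991]);ys=-.1255
ex=np.array([np.cos(ys),np.sin(ys)]);ey=np.array([-ex[1],ex[0]])
z=np.load('pics/top.npz');d=z['d'];P=pts('top',d);im=z['im']
x=(P[...,:2]-so)@ex;y=(P[...,:2]-so)@ey
c,s=np.cos(.49),np.sin(.49)
u=(x+.085)*c+(P[...,2]-.04)*s; w=-(x+.085)*s+(P[...,2]-.04)*c   # deck coordinates from tilt axis
m=(abs(y)<.03)&(d>0)
for a in np.arange(-.02,.05,.003):
    k=m&(abs(u-a)<.0015)
    if k.any():print(a.round(3),'w',np.percentile(w[k],[10,50,90]).round(4),k.sum())
k=m&(u>.05)&(u<.15)&(w>-.01);print('deck w mean',np.median(w[k]),'y edges',np.percentile(y[k&(abs(w)<.006)],[1,99]))
E
```

```text
time: 20.25
position: [0.4893, -0.1982, 0.0147]
tool_rot: [3.129, 0.281, -0.001]
ft_force: [-0.7, 0.7, -0.6]
grip_width: 0.732
t 20.25 pos [ 0.4893 -0.1982  0.0147] yaw 0.1793 F [-0.7  0.7 -0.6] grip 0.732 q [ 0.65  0.26 -0.36  1.94  0.11  0.96 -1.15]
shift units [ 0.02 -0.    0.01] turn -0.01
-0.02 w [-0.0237 -0.0203 -0.0184] 23
-0.017 w [-0.0245 -0.0245 -0.0245] 1
-0.014 w [-0.0207 -0.0122 -0.0112] 4
-0.011 w [-0.027  -0.0223 -0.0092] 4
-0.008 w [-0.0076 -0.0017  0.0011] 15
-0.005 w [-0.0071 -0.0013  0.0018] 25
-0.002 w [-0.0047 -0.0007  0.0029] 39
0.001 w [-0.0322 -0.0012  0.0011] 21
0.004 w [-0.0364 -0.034  -0.0204] 8
0.007 w [-0.0371  0.0063  0.008 ] 18
0.01 w [-0.0393  0.0078  0.0106] 40
0.013 w [-0.0398  0.0079  0.0107] 40
0.016 w [-0.04    0.0072  0.0103] 49
0.019 w [-0.0386  0.0026  0.0082] 72
0.022 w [-0.0457 -0.0033  0.0013] 34
0.025 w [-0.0448 -0.0014  0.0014] 30
0.028 w [-0.0474 -0.0024  0.0013] 36
0.031 w [-0.0502 -0.0021  0.0003] 33
0.034 w [-0.0505 -0.001   0.001 ] 26
0.037 w [-0.0536 -0.0007  0.0011] 32
0.04 w [-0.0547 -0.002   0.0004] 35
0.043 w [-0.0569 -0.001   0.0013] 34
0.046 w [-0.0563 -0.0027  0.0005] 30
0.049 w [-0.06   -0.0018  0.001 ] 38
deck w mean -0.0008687695896848757 y edges [-0.01979093  0.02362782]
```

The saved top depth puts the cleat's uphill face at 20 mm along the deck from the tilt axis, 8 to 9 mm high and 13 mm thick, which matches its given size. The deck middle is at stand y +2 mm. I'll lift and carry.

```bash
python3 -m jog '[[[0.6,0,0,-0.1,0],[0.6,0,0,-0.4,0],[0.6,0,0,-0.8,0],[0.6,0,0,-0.9,0],[0.6,0,0,-0.9,0],[0.6,0,0,-0.9,0],[0.6,0,0,0,0.9],[0.6,0,0,0,0.9],[0.6,0,0,0,0.9],[0.6,0,0,0,0.8]]]' 15
python3 -c "
from h import *
go(.5422,.2031,.175,-.1255)"
```

```text
time: 21.5
position: [0.4898, -0.198, 0.1762]
tool_rot: [3.135, -0.201, 0.002]
ft_force: [0.6, -0.1, -0.8]
grip_width: 0.728
t 21.5 pos [ 0.4898 -0.198   0.1762] yaw -0.128 F [ 0.6 -0.1 -0.8] grip 0.728 q [ 0.67  0.09 -0.35  1.78  0.03  1.28 -1.39]
shift units [  0.02 -10.11   0.03] turn -0.03
```

```bash
python3 -m jog '[[[0.6,0,-0.5,0,0],[0.6,0,-1,0,0],[0.6,0,-1,0,0],[0.6,0,-1,0,0],[0.6,0,-1,0,0],[0.6,0,-1,0,0],[0.6,0,-1,0,0],[0.6,0,-1,0,0],[0.6,0,-1,0,0],[0.6,0,-0.9,0,0]]]'
python3 -m jog '[[[0.6,0,-0.6,0,0],[0.6,0,-0.1,0,0],[0.6,0,0,0,0],[0.6,0,0,0,0]]]'
python3 -c "
from h import *
go(.5422,.2031,.095,-.1255)
shot('top','t7');shot('scene','s7')
a=np.load('pics/t7.npz')['im'][180:330,170:320];b=np.load('pics/s7.npz')['im'][180:340,290:450]
cv2.imwrite('pics/c7.png',np.hstack([cv2.resize(a,(400,400),interpolation=2),cv2.resize(b,(400,400),interpolation=2)])[:,:,::-1])"
```

```text
time: 22.75
position: [0.536, 0.1783, 0.1757]
tool_rot: [-3.135, 0.192, -0.001]
ft_force: [-0.4, -0.8, -1.1]
grip_width: 0.729
time: 23.25
position: [0.5405, 0.2012, 0.1749]
tool_rot: [3.134, -0.2, 0.0]
ft_force: [-0.2, -0.1, -1.5]
grip_width: 0.734
t 23.25 pos [0.5405 0.2012 0.1749] yaw -0.1275 F [-0.2 -0.1 -1.5] grip 0.734 q [ 0.18  0.24 -0.67  1.65  0.16  1.3  -2.22]
shift units [ 0.04 -0.05  2.  ] turn -0.02
```

View pics/c7.png

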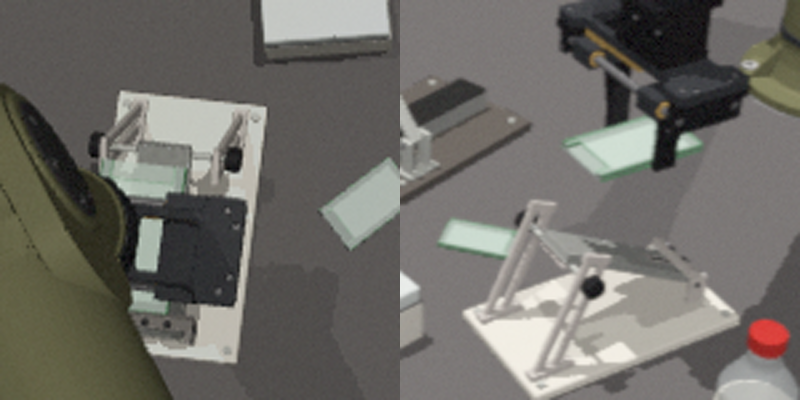

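The cassette is held level above the deck, notch uphill and between the arms. I'll descend to just above contact and ease the grip.

```bash
python3 -m jog '[[[0.6,0.04,-0.05,0.7,0],[0.6,0,0,0.7,0],[0.6,0,0,0.4,0],[0.6,0,0,0.2,0],[0.6,0,0,0,0]]]' 12
python3 -m jog '[[[0.6,0,0,0.1,0],[0.6,0,0,0.1,0],[0.6,0,0,0.1,0],[0.6,0,0,0.1,0],[0.6,0,0,0,0]]]'
python3 -c "
from h import *
go(.5422,.2031,.0536,-.1255)"
```

```text
time: 23.98
position: [0.5423, 0.2044, 0.0949]
tool_rot: [3.135, -0.198, -0.0]
ft_force: [1.2, 0.8, -0.4]
grip_width: 0.733
time: 24.6
position: [0.5419, 0.2044, 0.0784]
tool_rot: [3.135, -0.197, -0.001]
ft_force: [-0.9, -0.3, -1.0]
grip_width: 0.737
t 24.6 pos [0.5419 0.2044 0.0784] yaw -0.1258 F [-0.9 -0.3 -1. ] grip 0.737 q [ 0.15  0.33 -0.66  1.76  0.22  1.13 -2.27]
shift units [0.01 0.03 0.62] turn -0.0
```

```bash
python3 -m jog '[[[0.6,0,0.03,0.1,0],[0.6,0,0,0.1,0],[0.6,0,0,0.1,0],[0.6,0,0,0.1,0],[0.6,0,0,0.1,0],[0.6,0,0,0,0]]]'
python3 -c "
from h import *
go(.5422,.2031,.0536,-.1255)
shot('scene','s8')
b=np.load('pics/s8.npz')['im'][190:330,300:440]
cv2.imwrite('pics/c8.png',cv2.resize(b,(560,560),interpolation=2)[:,:,::-1])"
```

```text
time: 25.35
position: [0.5417, 0.2032, 0.0583]
tool_rot: [3.135, -0.197, -0.001]
ft_force: [-0.2, 0.1, -0.7]
grip_width: 0.73
t 25.35 pos [0.5417 0.2032 0.0583] yaw -0.1258 F [-0.2  0.1 -0.7] grip 0.73 q [ 0.14  0.35 -0.65  1.78  0.24  1.09 -2.28]
shift units [0.01 0.   0.12] turn -0.0
```

View pics/c8.png

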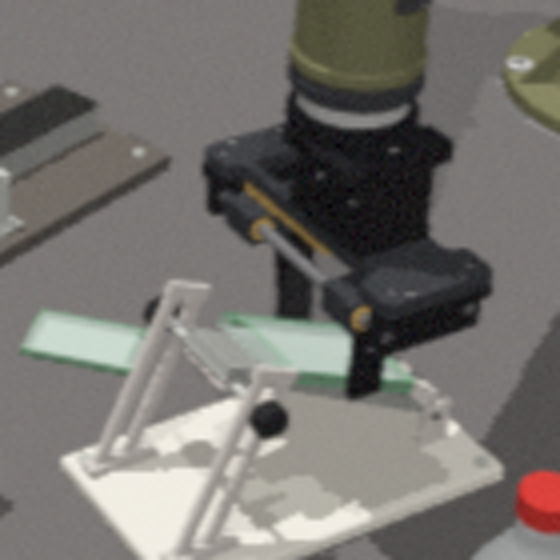

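The cassette has turned with the deck and is nearly flat, and its foot is just uphill of the cleat. I'll lower the last millimetres and check the force.

```bash
python3 -m jog '[[[0.6,0,0,0.05,0],[0.6,0,0,0.05,0],[0.6,0,0,0,0]]]' 8
python3 -m jog '[[[0.6,0,0,0.04,0],[0.6,0,0,0,0],[0.6,0,0,0,0]]]'
python3 - <<'E'
from h import *
go(.5422,.2031,.0536,-.1255)
im,d=shot('scene','s9');X=pts('scene',d)
so=np.array([.55859,.1991]);ys=-.1255;ex=np.array([np.cos(ys),np.sin(ys)]);ey=np.array([-ex[1],ex[0]])
hsv=cv2.cvtColor(im,cv2.COLOR_RGB2HSV);m=cv2.inRange(hsv,(65,15,90),(100,150,255))>0
x=(X[...,:2]-so)@ex;y=(X[...,:2]-so)@ey-.0019;c,s=np.cos(.49),np.sin(.49)
u=(x+.085)*c+(X[...,2]-.04)*s; w=-(x+.085)*s+(X[...,2]-.04)*c
k=m&(d>0)&(abs(y)<.05)&(u>0)&(u<.18)&(X[...,2]>.03)
q=np.c_[u[k],y[k],w[k]];A=np.c_[q[:,:2],np.ones(len(q))];co=np.linalg.lstsq(A,q[:,2],rcond=None)[0]
r=q[:,2]-A@co;g=abs(r)<.004;co=np.linalg.lstsq(A[g],q[g,2],rcond=None)[0];print(len(q),g.mean(),'w=',co,'u',np.percentile(q[g,0],[1,99]),'y',np.percentile(q[g,1],[1,99]))
E
```

```text
time: 25.78
position: [0.5419, 0.2033, 0.0546]
tool_rot: [3.135, -0.197, -0.001]
ft_force: [0.2, -0.7, 0.2]
grip_width: 0.733
time: 26.15
position: [0.542, 0.2036, 0.0536]
tool_rot: [-3.135, 0.197, -0.0]
ft_force: [-1.8, 0.5, 3.2]
grip_width: 0.733
t 26.15 pos [0.542  0.2036 0.0536] yaw -0.1257 F [-1.8  0.5  3.2] grip 0.733 q [ 0.14  0.36 -0.65  1.78  0.24  1.08 -2.29]
shift units [ 0.01  0.01 -0.  ] turn -0.0
358 0.8910614525139665 w= [-0.02219391 -0.00584587  0.00919174] u [0.03521254 0.14115158] y [-0.0336294   0.03395365]
```

3.2 N up at exactly the predicted height, so it is seated flat. I'll slide it down along the deck towards the cleat in 2 mm steps.

```bash
python3 -m jog '[[[0.6,-0.044,0,0.0235,0],[0.6,-0.044,0,0.0235,0],[0.6,-0.044,0,0.0235,0],[0.6,-0.044,0,0.0235,0],[0.6,0,0,0,0]]]' 8
python3 -m jog '[[[0.6,-0.044,0,0.0235,0],[0.6,0,0,0,0]]]'
python3 -m jog '[[[0.6,-0.044,0,0.0235,0],[0.6,0,0,0,0]]]'
```

```text
time: 26.82
position: [0.5349, 0.2047, 0.0497]
tool_rot: [-3.135, 0.197, -0.0]
ft_force: [-2.2, 1.2, 5.9]
grip_width: 0.733
time: 27.08
position: [0.5333, 0.2049, 0.0488]
tool_rot: [-3.135, 0.197, -0.0]
ft_force: [-3.3, 0.8, 5.8]
grip_width: 0.732
time: 27.32
position: [0.5316, 0.2051, 0.0479]
tool_rot: [-3.135, 0.197, -0.0]
ft_force: [-2.3, 0.0, 6.1]
grip_width: 0.733
```

```bash
for i in 1; do python3 -m jog '[[[0.6,-0.044,0,0.02,0],[0.6,0,0,0,0]]]'; python3 -m jog '[[[0.6,-0.044,0,0.02,0],[0.6,0,0,0,0]]]'; python3 -m jog '[[[0.6,-0.044,0,0.02,0],[0.6,0,0,0,0]]]'; done | grep -v tool_rot
```

```text
time: 27.58
position: [0.5304, 0.2052, 0.0472]
ft_force: [-1.4, 1.0, 4.6]
grip_width: 0.737
time: 27.82
position: [0.5303, 0.2053, 0.047]
ft_force: [1.4, 0.1, 4.9]
grip_width: 0.734
time: 28.08
position: [0.5297, 0.2054, 0.0465]
ft_force: [6.0, -0.3, 4.4]
grip_width: 0.734
```

Contact with the cleat: Fx rose to 6 N and the motion stopped, within about 2 mm of the place measured from above. I'll release and withdraw upwards.

```bash
python3 -m jog '[[[0.8,0.03,0,-0.02,0],[0.85,0,0,0,0],[1,0,0,0,0],[1,0,0,0,0],[1,0,0,0,0],[1,0,0,-0.2,0],[1,0,0,-0.5,0],[1,0,0,-0.8,0],[1,0,0,-0.9,0],[1,0,0,-0.9,0]]]'
python3 -m jog '[[[1,0,0.8,-0.6,0],[1,0,1,0,0],[1,0,1,0,0],[1,0,1,0,0],[1,0,1,0,0],[1,0,1,0,0],[1,0,0,0,0]]]'
python3 - <<'E'
from h import *
im,d=shot('scene','s10');X=pts('scene',d);shot('top','t10')
so=np.array([.55859,.1991]);ys=-.1255;ex=np.array([np.cos(ys),np.sin(ys)]);ey=np.array([-ex[1],ex[0]])
c,s=np.cos(.49),np.sin(.49)
for n in('scene','top'):
    z=np.load('pics/%s10.npz'%n[0]);im=z['im'];d=z['d'];X=pts(n,d)
    m=cv2.inRange(cv2.cvtColor(im,cv2.COLOR_RGB2HSV),(65,12,90),(100,150,255))>0
    x=(X[...,:2]-so)@ex;y=(X[...,:2]-so)@ey-.0019
    u=(x+.085)*c+(X[...,2]-.04)*s; w=-(x+.085)*s+(X[...,2]-.04)*c
    k=m&(d>0)&(abs(y)<.05)&(u>0)&(u<.18)&(X[...,2]>.03)
    q=np.c_[u[k],y[k],w[k]];A=np.c_[q[:,:2],np.ones(len(q))];co=np.linalg.lstsq(A,q[:,2],rcond=None)[0]
    r=q[:,2]-A@co;g=abs(r)<.004;co=np.linalg.lstsq(A[g],q[g,2],rcond=None)[0];print(n,len(q),g.mean(),'w=',co,'u',np.percentile(q[g,0],[1,99]),'y',np.percentile(q[g,1],[1,99]),cv2.minAreaRect((q[g,:2]*1000).astype(np.float32)))
a=np.load('pics/t10.npz')['im'][200:320,180:300];b=np.load('pics/s10.npz')['im'][220:340,310:430]
cv2.imwrite('pics/c10.png',np.hstack([cv2.resize(a,(400,400),interpolation=2),cv2.resize(b,(400,400),interpolation=2)])[:,:,::-1])
E
```

```text
time: 29.32
position: [0.5278, 0.2055, 0.1809]
tool_rot: [-3.135, 0.197, -0.003]
ft_force: [0.5, -0.6, 0.7]
grip_width: 0.998
time: 30.2
position: [0.4984, -0.0287, 0.2035]
tool_rot: [3.133, -0.207, 0.003]
ft_force: [0.7, -0.1, -0.5]
grip_width: 1.001
scene 456 0.9429824561403509 w= [-0.01774872 -0.02275728  0.00819955] u [0.01945059 0.13016506] y [-0.03204641  0.03404254] ((74.3121566772461, 0.571624755859375), (68.81816101074219, 114.55014038085938), 89.7669448852539)
top 394 0.9289340101522843 w= [-0.0046385   0.00747042  0.00755684] u [0.02034238 0.1288676 ] y [-0.03162611  0.03089844] ((75.16964721679688, -0.07283401489257812), (63.451026916503906, 111.28764343261719), 89.84622192382812)
```

View pics/c10.png

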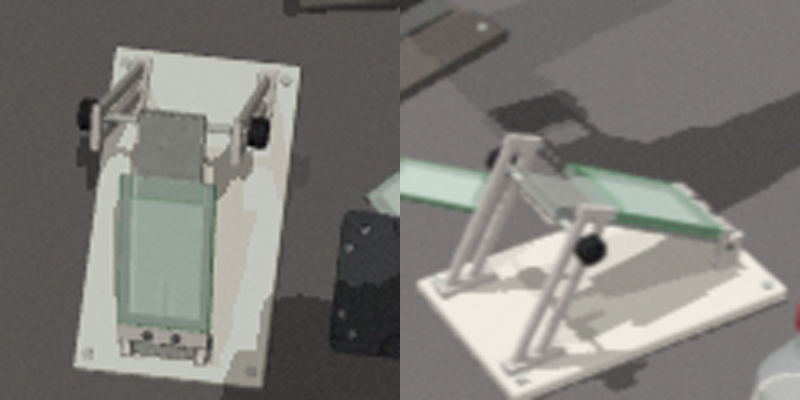

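The cassette lies flat on the deck, foot against the cleat (u 0.020 m, squareness about 0.2°, y within 1 mm), notch uphill.

```bash
python3 -c "
from h import *
print(job.close_job())"
```

```text
the job is handed in; nothing more can be done
None
```

The job is handed in at about 30 s of the 66 s allowed. The cassette lies on the pouring stand, notched end uphill, foot against the cleat; no verdict was reported.

**What I did:**
1. **Clamp bar:** I lifted it by its knob to about 0.85–0.9 rad.
2. **Slide:** I moved the cassette 57 mm forwards along the bed, until its head was at about bed x +28 mm.
3. **Placing:** I regripped it near the middle and lowered it until the deck turned it in the loose grip. I then slid it down in 2 mm steps until the cleat stopped it, at about 6 N, and let go.

**Last checks:**
- **Position from the top camera:** the foot is 20 mm up the deck from the tilt axis, where I had measured the cleat face. It is within 1 mm of the middle line and square to about 0.2°, with its faces parallel to the deck within about 0.5°.
- **Disagreement:** the coarser scene-camera depth fit gave about 1.0–1.3° of tilt. That is still under the 2° limit, and I took it as noise.
- **Not checked:** I saw no contact with the bottle, beaker or tip box, but I did not measure them again at the end. I also did not measure the cassette's resting force on the cleat after letting go.

**What went wrong on the way:** the fingertips end about 19 mm short of the given TCP. The first knob grip slipped off, and the first cassette grip closed on top of the glass instead of beside it. I redid both lower, and neither moved the cassette noticeably.

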